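Release a lamp-house shutter and hold it half open

TASK

The light shutter on top of the microscope lamp house is locked by the sprung pin standing up through the slot in its tail: take the nylon-faced mallet from its rest, strike the pin fully down with the mallet's head (never with the gripper itself), and set the mallet down, not drop it, on its rest or on the bench clear of the lamp house. Then slide the shutter by its upright tab against its spring to half travel, where the light port is half uncovered, and finish with the gripper still holding it there. Never let it open past three quarters, and leave the other things on the bench where they are.

Things in the scene. Friction and masses are not known exactly. Their poses are not given: they have to be found in the camera images.
- lamp: Lamp house: fixed grey box 130 (x) x 310 (y) x 60 high mm; origin at bench level; y along its length, spanning -175 to +135 mm. On its deck two dark rails 10 mm high, at x = -40 and +40 mm, flank the steel shutter. The round bright port, 44 mm across, is at (0, -30 mm). White marks on the front (-x) rail at y = 35, 65, 95 mm mean shut, half, open for the black pointer at the shutter's tab.
- shutter (a joint): Travel of the shutter, m, along the lamp's +y: 0 shut (start), 0.030 half travel, 0.060 fully open. Its spring pulls it shut with 2 N at 0, rising 2 N per 10 mm (8 N at half travel); it slides back if let go. While the lock pin is up, its collar stops the shutter after about 5 mm; with the pin down the shutter slides past the pin's thin stem.
- shutter_tab (a point): Point to grip or push on the shutter's upright aluminium tab: centre of its width and thickness, 94 mm above the bench, 14 mm below the tab's top. The tab is 36 mm wide (lamp x), 10 mm thick (lamp y), standing from 66 to 108 mm above the bench. It is at (0, 35 mm + travel) in the lamp's frame and moves with the shutter; axes as the lamp's.
- lock_pin (a joint): Depth of the lock pin, m: 0 fully up, 0.012 fully down, moving straight down. It starts 0 to 2 mm down, is pushed up by a weak spring, but a stiff friction sleeve holds it wherever it is left; driving it takes about 4 to 6 N. Fully driven means more than 10 mm down.
- pin_top (a point): Centre of the flat top of the lock pin's round steel head, 20 mm across, 97 mm above the bench when fully up, 85 mm when fully down; it stands at (0, -90 mm) in the lamp's frame. Below the 8 mm thick head is a 7 mm stem.
- mallet: Small mallet, 220 g (varies by 20 %). Head: cylinder 40 mm across, 60 mm long, white nylon faces at both ends; origin at the centre of the lower face, z along the head. A straight wooden handle, 20 wide x 22 tall mm, leaves the head along -x, centred 30 mm above the lower face, and ends 155 mm from the head's axis. It starts level on its rest, lower face 8 mm above the bench.
- mallet_grip (a point): Point on the handle's centre line, 55 mm from the head's axis and 30 mm above the lower face (38 mm above the bench on the rest): a good place to grip, fingers closing along the mallet's y. Axes as the mallet's.
- mallet_rest: Fixed black rest, on the robot's left or right: base plate 190 (x) x 70 (y) x 8 mm, origin at bench level under its centre. The mallet's head stands on the plate at (+50 mm, 0); the handle's end lies at x = -92 to -68 mm on a block 27 mm high between two cheeks 45 mm high, 30 mm apart. The objective stand is on the other side.
- objective_stand: Bystander: fixed black block 160 x 70 x 20 mm with three upright metal objectives up to 68 mm high; origin under its centre.
- dish: Bystander: closed clear culture dish, 92 mm across, 18 mm high, in front of the lamp house; origin under its centre.
- eyepiece: Bystander: black eyepiece standing up, 40 mm across, 46 mm high, in front of the lamp house; origin under its centre.
- slide_box: Bystander: grey slide box 80 x 100 x 35 mm behind the lamp house; origin under its centre.
- oil_bottle: Bystander: small amber bottle with a black cap, 30 mm across, 70 mm high, behind the lamp house; origin under its centre.
- screwdriver: Bystander: screwdriver with a black handle 160 mm long, lying on the bench towards the back on the right; origin at its middle, axis x along it.
There are look-alikes about, which are no part of the job. There is more than one size of the mallet; the job needs the largest.

How it is judged:
On the way, in this order (a step that is already met when the one before it is completed fails the run):
1. the pin is driven more than 10 mm down with the mallet (value of joint lock_pin above 0.01 m and contact force between mallet and lock_pin above 0.5 N).
2. the mallet is set down (height (world z) of mallet below 0.05 m and linear speed of mallet below 0.02 m/s and contact force between mallet and the fingers below 0.05 N and contact force between mallet and lamp below 0.05 N), for 0.2 s.
At the end, for the whole second after the job is handed in: The gripper's fingers hold the shutter still at half travel (30 mm, within 6 mm; pressing with more than 3 N), the lock pin is more than 9.5 mm down, and the mallet lies still on its rest or the bench (its lower face's centre below 50 mm), touching neither the lamp house nor the robot (all of step 2 and value of joint shutter between 0.024 and 0.036 m and velocity of joint shutter between -0.005 and 0.005 m/s and contact force between the fingers and shutter above 3 N and contact force between mallet and the arm below 0.05 N and value of joint lock_pin above 0.0095 m); the arm keeps its last pose, push and grip.
It fails at once if the shutter opens past three quarters of its travel (value of joint shutter above 0.045 m).
It fails at once if the gripper or arm itself presses the pin (contact force between any of the fingers, the arm and lock_pin above 1 N).
It fails at once if the mallet is dropped from a height (height (world z) of mallet above 0.07 m and distance of mallet from where it was at the start of the episode above 0.05 m and contact force between mallet and anything else below 0.02 N).
It fails at once if a bystander is moved by more than 30 mm (distance of any of dish, eyepiece, slide_box, oil_bottle, screwdriver from where it was at the start of the episode above 0.03 m).
It also fails if it takes over 64 s, if anything falls off the work surface, if the arm or the gripper's body presses on something with over 40 N, if the wrist force passes 120 N, or if a joint passes its speed limit or range.

ROBOT

A 6-joint arm with a two-finger parallel gripper is mounted at the origin on the work surface. World frame = base frame: x ahead of the robot, y to its left, z up, the work surface at z = 0. Lengths are in m, angles in rad, forces in N, time in s.
With the tool pointing down it reaches from about 0.25 to 0.775 m from the base axis. Payload 4 kg.
Tool frame: the origin (TCP) lies at the very end of the fingers, on their centre line; the grasp point (between the pads) lies 19 mm behind it (robot.hold_point_z is the distance from the TCP to the grasp point, in m); z points along the fingers, y is the line along which they close (so a half turn about z gives the same grasp; the last joint's range is limited). The gripper opens to 94 mm and grips with 3 to 60 N. Pads are 16 mm wide; open, the fingers measure 119 mm over their backs; the gripper's body (75 mm by 177 mm) begins 78 mm behind the grasp point.
Start: joints at [-1.306, 0.087, 1.371, -0, 1.684, -0.103], TCP at [0.198, -0.513, 0.206] pointing down, gripper open.
Joint ranges: [-3.1, 3.1], [-0.76, 2.03], [0.27, 2.55], [-1.08, 4.22], [0.17, 2.65], [-2.57, 2.57]. Speed limits (rad/s): [2.79, 2.79, 3.14, 3.14, 3.14, 3.14].

INTERFACE

Orientations are given as [roll, pitch, yaw] about the fixed x, y, z axes, in that order (R = Rz(yaw) Ry(pitch) Rx(roll)).
In Python, from bench import robot gives the robot as it stands.
- The arm moves only by the tool carry_out, never from a script. Its argument "steps" is a list of rows, each a list of 3 entries, a list of its own where there are three numbers: the shift along the tool's x, y, z in m, then the turn about the tool's z in units of 10 degrees (1.0 is 10 degrees), then the closure, from -1 (fully open) to 1 (shut). In form: [[[tx, ty, tz], roll, jaw], ...]. A call has 1 to 10 rows; each row is the pose to reach, as a shift and turn from the pose commanded when the call began, along the tool's axes at that moment; what a row does not reach only later rows make up. A row lasts 1/8 s, in which the tool goes at most 62.5 mm and 10.7 degrees, less where a joint would pass 70% of its speed; a pose out of reach is approached as far as the arm can. A call with a gripper value outside its range is refused whole. The fingers move at their own pace and stop on an object; the grip force is fixed at half the most. Time passes only in rows, so rows that repeat a pose let the fingers close. It gives the time, the measured TCP pose, the force, the opening and the grip force at its end, in the units of the state.
- robot.get_obs(): the state, without advancing time (a new reading comes with each control period).
- robot.snapshot(name): name is "scene" or "side" or "wrist"; returns a dict with "image" (420x560x3 uint8, red, green, blue), "z_map" (420x560 float32, m along the optical axis (not along the pixel's ray), 0 where there is no reading), "mtx" (3x3 intrinsics, pixels), "D" ([k1, k2, p1, p2, k3] as OpenCV has them; the pictures are not rectified), "R" (3x3) and "t" (3): a world point X has camera coordinates R X + t. Camera axes: x right, y down, z forward; pixel columns grow to the right and rows downward; lengths in m; the calibration is good to about 2 mm. A picture is of the moment at which its call begins.
- robot.close_job(): hands the job in; it is judged then, once.
The state is a dict: "time": time; "joint_positions": joint angles; "qvel": joint speeds; "joint_torque": joint torques, N m; "tool_pos": TCP position; "ee_rot": TCP orientation; "wrist_force": force on the tool from outside, world axes, zero at the start; "wrist_torque": the same for the moment, N m; "width": finger opening in m; "finger_force": force on a finger pad.
Only numpy, scipy, OpenCV 4.12 (cv2) and the standard library are available. Lean on these libraries where they do the work, as an engineer would, in place of code of your own. Each camera call takes 0.05 s, during which the arm holds its last target. There are 200 camera calls.

## Working session

There is one attempt and no reset: what is moved stays moved. The work goes in short steps, Python scripts to look and compute and a tool call to move; the robot and the scene stay as the last step left them, time stands still between calls to the robot, and variables do not carry over. Pictures are saved under pics/ and viewed, at most 10 in all, crops included, and the job is handed in when it is done.

Besides the shell and the picture viewer there is one more tool, called after "Request:" in YAML: its name, and indented under it one key for each argument. carry_out: Moves the arm, as the interface text tells. Its arguments: {"type":"object","properties":{"steps":{"type":"array","items":{"type":"array"}}},"required":["steps"]}

```bash
mkdir -p pics; cat > h.py <<'E'
import numpy as np, cv2, pickle
from bench import robot
def snap(n,f):
    s=robot.snapshot(n); pickle.dump(s,open(f'pics/{f}.pkl','wb')); cv2.imwrite(f'pics/{f}.png',s['image'][:,:,::-1]); return s
def load(f): return pickle.load(open(f'pics/{f}.pkl','rb'))
def px2w(s,u,v,z=None):
    K,D,R,t=map(np.asarray,(s['mtx'],s['D'],s['R'],s['t']))
    p=cv2.undistortPoints(np.array([[[u,v]]],float),K,D)[0,0]; r=np.array([p[0],p[1],1.])
    if z is None: d=float(s['z_map'][int(round(v)),int(round(u))])
    else:
        c=-R.T@t; w=R.T@r; d=(z-c[2])/w[2]
    return R.T@(r*d-t)
E
python3 - <<'E'
from h import *
a=snap('scene','a');b=snap('side','b')
im=np.vstack([a['image'],b['image']])
for s in(a,b): print(-np.asarray(s['R']).T@s['t'])
print(robot.get_obs())
E
```

```text
[1.77520454 0.47013727 1.05180658]
[ 0.46023251 -0.75658164  0.98441978]
{'time': 0.1, 'joint_positions': array([-1.30608709e+00,  8.78868581e-02,  1.37206690e+00, -1.32251402e-05,
        1.68360781e+00, -1.03121119e-01]), 'qvel': array([-7.29259484e-05, -1.72432086e-03, -4.11362738e-03, -6.31941631e-04,
        1.56175432e-04,  6.40235281e-05]), 'joint_torque': array([ 1.97215682e-03, -3.41254056e+01, -3.03300977e+01,  7.21287285e-02,
        3.04567243e-02, -9.92369451e-05]), 'tool_pos': array([ 0.1976282 , -0.51274638,  0.20443645]), 'ee_rot': array([-3.13963285e+00, -1.89602465e-04,  3.67828693e-01]), 'wrist_force': array([ 0.71997046,  0.07786139, -0.43138589]), 'wrist_torque': array([0.05069027, 0.01872898, 0.00950863]), 'finger_force': 0.0, 'width': 0.09398182541646696}
```

View pics/a.png

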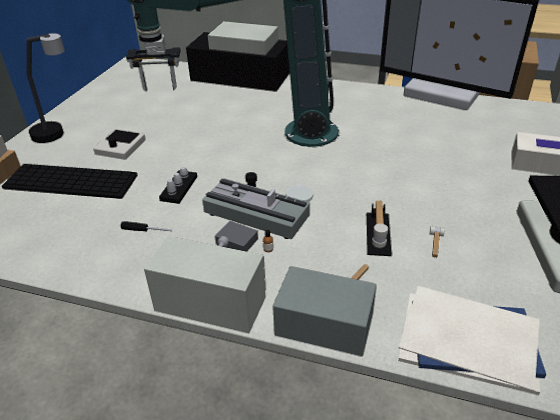

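View pics/b.png

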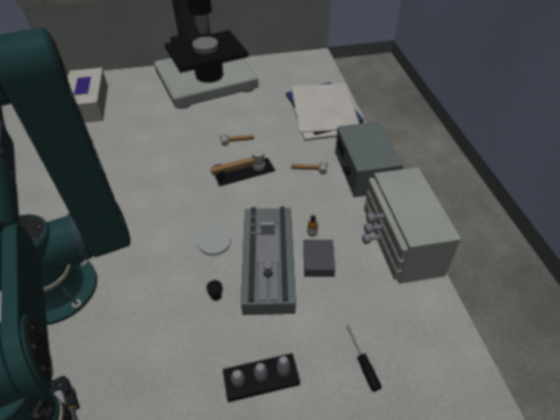

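The side view shows the lamp at (268,260), with the pin at (267,270) and the tab at (267,228). The mallet is on its rest at (242,165) and the objective stand at (260,377). In the scene view the lamp is at (255,205) and the mallet at (379,225). I'll enlarge these areas.

```bash
python3 - <<'E'
from h import *
a=load('a')['image'];b=load('b')['image']
A=cv2.resize(a[165:265,195:395],None,fx=4,fy=4,interpolation=2)[:, :800]
cv2.imwrite('pics/c.png',A[:,:,::-1])
B=cv2.resize(b[140:320,200:320],None,fx=3.3,fy=3.3,interpolation=2)
cv2.imwrite('pics/d.png',B[:,:,::-1])
E
```

```text
(no output)
```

View pics/c.png

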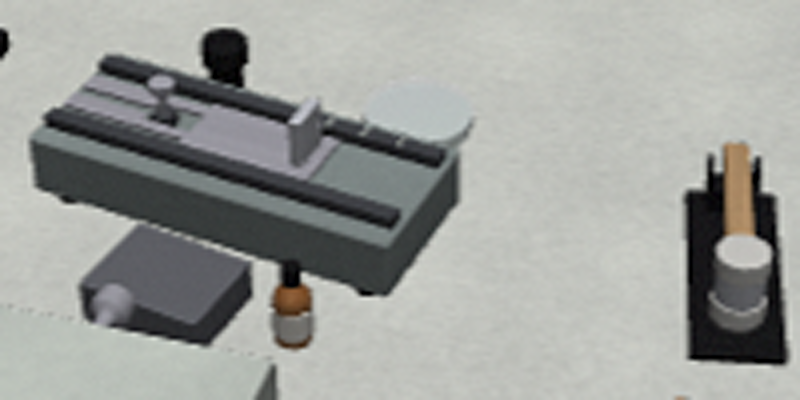

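View pics/d.png

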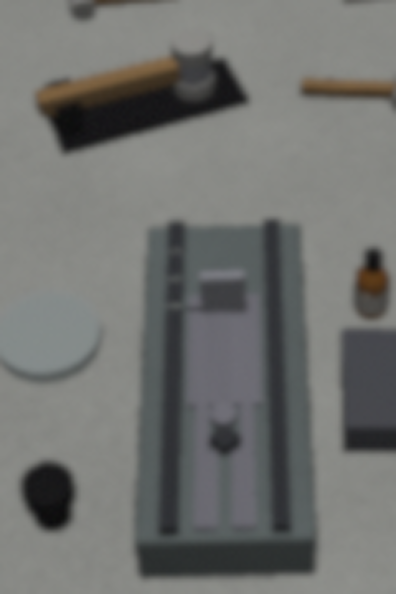

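The crops show, in c, the mallet top at (743,250), handle end at (736,146), pin head at (160,82) and tab top at (304,111). In d the same points are at (192,42), (45,98), (222,410) and (222,275).

```bash
python3 - <<'E'
from h import *
np.set_printoptions(precision=4,suppress=True)
a=load('a');b=load('b')
A=lambda x,y,z:px2w(a,195+(x+.5)/4-.5,165+(y+.5)/4-.5,z)
B=lambda x,y,z:px2w(b,200+(x+.5)/3.3-.5,140+(y+.5)/3.3-.5,z)
for n,p,q,z in [('mtop',(743,250),(192,42),.068),('hend',(736,146),(45,98),.049),('pin',(160,82),(222,410),.096),('tab',(304,111),(222,275),.108)]:
    print(n,A(*p,z),A(*p,None),B(*q,z),B(*q,None))
print('lampcorners BL',A(387,240,.06),B(300,225,.06),'FL',B(150,228,.06),'FR',B(138,542,.06),'BR',B(314,540,.06))
print('marks',[B(175,y,.07) for y in(303,275,250)])
print('rest corners',A(785,362,.008),A(688,357,.008),B(247,100,.008),B(65,152,.008))
E
```

```text
mtop [0.5807 0.3615 0.068 ] [0.5824 0.3616 0.0693] [0.5805 0.3583 0.068 ] [0.5804 0.3571 0.0689]
hend [0.4354 0.3337 0.049 ] [0.4324 0.3334 0.0468] [0.4362 0.3268 0.049 ] [0.4362 0.3237 0.0517]
pin [ 0.5378 -0.0973  0.096 ] [ 0.5381 -0.0971  0.0963] [ 0.5371 -0.096   0.096 ] [ 0.5371 -0.0961  0.0961]
tab [0.5588 0.027  0.108 ] [0.5579 0.0267 0.1073] [0.5568 0.0237 0.108 ] [0.5567 0.023  0.1089]
lampcorners BL [0.6306 0.1126 0.06  ] [0.6361 0.1101 0.06  ] FL [0.5107 0.1308 0.06  ] FR [ 0.4636 -0.172   0.06  ] BR [ 0.586  -0.1936  0.06  ]
marks [array([0.5193, 0.035 , 0.07  ]), array([0.5234, 0.0648, 0.07  ]), array([0.5273, 0.0923, 0.07  ])]
rest corners [0.6224 0.4034 0.008 ] [0.6363 0.337  0.008 ] [0.6281 0.3336 0.008 ] [0.4475 0.294  0.008 ]
```

```bash
cat >> h.py <<'E'
from scipy.spatial.transform import Rotation as Ro
np.set_printoptions(precision=4,suppress=True)
def to(p,yawdeg,note=''):
    o=robot.get_obs(); R=Ro.from_euler('xyz',o['ee_rot'])
    d=R.inv().apply(np.array(p)-o['tool_pos']); y=np.degrees(o['ee_rot'][2]); 
    dy=(yawdeg-y+180)%360-180
    print(note,'shift',d,'roll',round(-dy/10,3),'| at',o['tool_pos'],'yaw',round(y,2),'t',round(o['time'],2))
E
python3 -c "
from h import *
to((.537,.351,.2),12)"
```

```text
shift [ 0.6273 -0.6839  0.0059] roll 0.908 | at [ 0.1976 -0.5127  0.2044] yaw 21.08 t 0.1
```

Request:
carry_out:
  steps:
    - [[0.03, -0.033, 0], 0.1, -1]
    - [[0.07, -0.076, 0], 0.2, -1]
    - [[0.11, -0.12, 0], 0.3, -1]
    - [[0.15, -0.163, 0], 0.4, -1]
    - [[0.19, -0.207, 0], 0.5, -1]
    - [[0.23, -0.25, 0], 0.6, -1]
    - [[0.27, -0.294, 0], 0.7, -1]
    - [[0.31, -0.338, 0], 0.8, -1]
    - [[0.35, -0.381, 0], 0.9, -1]
    - [[0.39, -0.425, 0], 0.9, -1]

```text
time: 1.35
tool_pos: [0.409, 0.0255, 0.2052]
ee_rot: [3.141, -0.0, 0.211]
wrist_force: [0.2, -0.2, -0.0]
width: 0.0936
finger_force: 0.0
```

```bash
python3 -c "
from h import *
to((.537,.351,.2),12)"
```

```text
shift [ 0.1932 -0.2916  0.0051] roll 0.007 | at [0.409  0.0255 0.2052] yaw 12.07 t 1.35
```

Request:
carry_out:
  steps:
    - [[0.03, -0.044, 0], 0, -1]
    - [[0.06, -0.089, 0], 0, -1]
    - [[0.09, -0.134, 0], 0, -1]
    - [[0.12, -0.179, 0], 0, -1]
    - [[0.15, -0.224, 0], 0, -1]
    - [[0.175, -0.262, 0], 0, -1]
    - [[0.192, -0.29, 0.005], 0, -1]
    - [[0.193, -0.292, 0.005], 0, -1]
    - [[0.193, -0.292, 0.005], 0, -1]

```text
time: 2.48
tool_pos: [0.5362, 0.3488, 0.1999]
ee_rot: [3.141, 0.001, 0.211]
wrist_force: [-0.2, 0.1, 0.1]
width: 0.0941
finger_force: 0.0
```

```bash
python3 -c "
from h import *
to((.537,.351,.2),12)
s=snap('wrist','w1')
print(-np.asarray(s['R']).T@s['t'])"
```

```text
shift [ 0.0012 -0.002  -0.0001] roll 0.007 | at [0.5362 0.3488 0.1999] yaw 12.07 t 2.48
[0.6038 0.3632 0.3793]
```

View pics/w1.png

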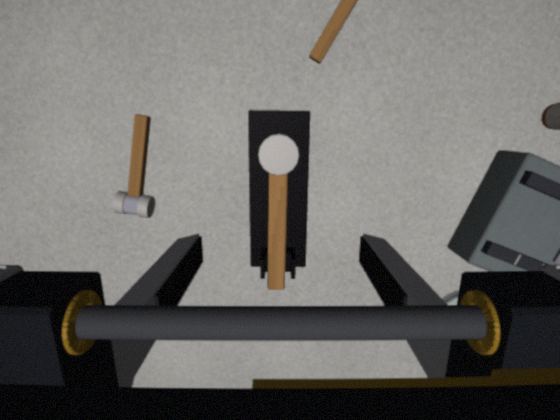

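The wrist view shows the head top at (278,155) and the handle running to (276,288). It sits midway between the fingers (200 and 360), so it is nearly aligned.

```bash
python3 -c "
from h import *
s=load('w1')
h=px2w(s,278.5,155,.068); e=px2w(s,276,289,.049); print(h,e,px2w(s,278.5,155),px2w(s,276,285))
d=(h-e)[:2];print(np.linalg.norm(d),np.degrees(np.arctan2(d[1],d[0])))
u=d/np.linalg.norm(d);g=h[:2]-.045*u;print(g)
to((*g,.019),np.degrees(np.arctan2(d[1],d[0])))"
```

```text
[0.5786 0.3597 0.068 ] [0.4283 0.3309 0.049 ] [0.5787 0.3597 0.0686] [0.4335 0.332  0.0495]
0.15302857760640384 10.85769646980771
[0.5344 0.3512]
 shift [-0.0012 -0.0032  0.1815] roll 0.117 | at [0.5363 0.3485 0.2005] yaw 12.03 t 2.52
```

Request:
carry_out:
  steps:
    - [[-0.001, -0.003, 0.04], 0.1, -1]
    - [[-0.001, -0.003, 0.09], 0.1, -1]
    - [[-0.001, -0.003, 0.13], 0.1, -1]
    - [[-0.001, -0.003, 0.16], 0.1, -1]
    - [[-0.001, -0.003, 0.178], 0.1, -1]
    - [[-0.001, -0.003, 0.181], 0.1, -1]
    - [[-0.001, -0.003, 0.181], 0.1, -1]

```text
time: 3.4
tool_pos: [0.5358, 0.3523, 0.021]
ee_rot: [-3.141, -0.002, 0.193]
wrist_force: [-0.3, -0.9, -0.3]
width: 0.0939
finger_force: 0.0
```

Request:
carry_out:
  steps:
    - [[0, 0, 0], 0, 1]
    - [[0, 0, 0], 0, 1]
    - [[0, 0, 0], 0, 1]
    - [[0, 0, 0], 0, 1]
    - [[0, 0, 0], 0, 1]
    - [[0, 0, 0], 0, 1]
    - [[0, 0, 0], 0, 1]
    - [[0, 0, 0], 0, 1]

```text
time: 4.4
tool_pos: [0.5349, 0.3521, 0.0194]
ee_rot: [3.141, 0.0, 0.193]
wrist_force: [-0.1, -0.4, -0.1]
width: 0.0199
finger_force: 30.0
```

Request:
carry_out:
  steps:
    - [[0, 0, -0.005], 0, 1]
    - [[0, 0, -0.015], 0, 1]
    - [[0, 0, -0.035], 0, 1]
    - [[0, 0, -0.06], 0, 1]
    - [[0, 0, -0.09], 0, 1]
    - [[0, 0, -0.12], 0, 1]
    - [[0, 0, -0.145], 0, 1]
    - [[0, 0, -0.16], 0, 1]
    - [[0, 0, -0.165], 0, 1]
    - [[0, 0, -0.165], 0, 1]

```text
time: 5.65
tool_pos: [0.5348, 0.3521, 0.1841]
ee_rot: [3.141, 0.001, 0.193]
wrist_force: [-0.3, -0.2, -2.2]
width: 0.02
finger_force: 30.0
```

```bash
python3 -c "
from h import *
to((.4946,-.105,.185),11)
to((.4946,-.105,.13),11)
s=snap('wrist','w2')"
```

```text
shift [-0.1272  0.4409 -0.0007] roll 0.007 | at [0.5348 0.3521 0.1841] yaw 11.07 t 5.65
 shift [-0.1271  0.4409  0.0543] roll 0.007 | at [0.5348 0.3521 0.1841] yaw 11.07 t 5.65
```

View pics/w2.png

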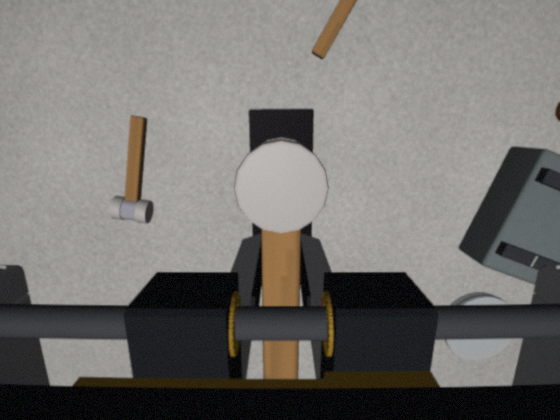

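The mallet is held level, with the head top at (281,187). Next I carry it over the pin.

Request:
carry_out:
  steps:
    - [[-0.006, 0.02, 0], 0, 1]
    - [[-0.018, 0.065, 0], 0, 1]
    - [[-0.034, 0.12, 0], 0, 1]
    - [[-0.052, 0.18, 0], 0, 1]
    - [[-0.069, 0.24, 0], 0, 1]
    - [[-0.086, 0.3, 0], 0, 1]
    - [[-0.104, 0.36, 0], 0, 1]
    - [[-0.118, 0.41, 0], 0, 1]
    - [[-0.126, 0.437, 0], 0, 1]
    - [[-0.127, 0.441, 0], 0, 1]

```text
time: 6.95
tool_pos: [0.4934, -0.1073, 0.1837]
ee_rot: [-3.141, 0.002, 0.189]
wrist_force: [-0.3, -0.7, -3.0]
width: 0.0195
finger_force: 30.0
```

```bash
python3 -c "
from h import *
s0=load('w2')
s=snap('wrist','w3'); 
for q in (s0,s): print([px2w(q,u,v) for u,v in((281,187),(281,160),(281,215),(281,242))])
to((.4946,-.105,.13),11)
cs=snap('scene','e');a=cs['image']
cv2.imwrite('pics/e1.png',cv2.resize(a[145:245,185:335],None,fx=5,fy=5,interpolation=2)[:,:,::-1])"
```

```text
[array([0.5792, 0.3604, 0.2327]), array([0.5902, 0.3626, 0.2326]), array([0.5674, 0.3581, 0.2327]), array([0.5487, 0.3545, 0.2141])]
[array([ 0.5379, -0.0992,  0.2317]), array([ 0.5615, -0.0946,  0.363 ]), array([ 0.526 , -0.1015,  0.2316]), array([ 0.5073, -0.105 ,  0.2132])]
 shift [ 0.0012 -0.0013  0.0538] roll -0.009 | at [ 0.4938 -0.1065  0.1838] yaw 10.91 t 7.0
```

View pics/e1.png

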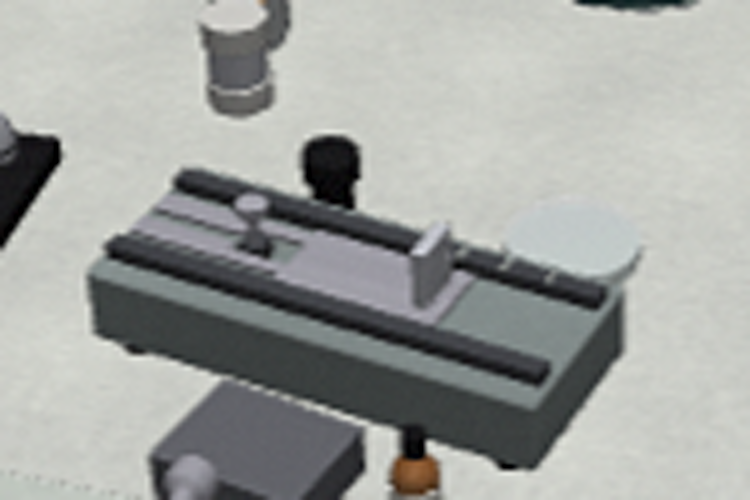

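The head at (240,60) is directly above the pin at (250,205). Next I lower and press.

Request:
carry_out:
  steps:
    - [[0.001, -0.001, 0.01], 0, 1]
    - [[0.001, -0.001, 0.03], 0, 1]
    - [[0.001, -0.001, 0.05], 0, 1]
    - [[0.001, -0.001, 0.064], 0, 1]
    - [[0.001, -0.001, 0.07], 0, 1]
    - [[0.001, -0.001, 0.074], 0, 1]
    - [[0.001, -0.001, 0.078], 0, 1]
    - [[0.001, -0.001, 0.08], 0, 1]
    - [[0.001, -0.001, 0.08], 0, 1]

```text
time: 8.18
tool_pos: [0.4962, -0.1039, 0.1053]
ee_rot: [3.141, -0.001, 0.193]
wrist_force: [-1.1, 0.2, 1.1]
width: 0.0198
finger_force: 30.0
```

```bash
python3 -c "
from h import *
o=robot.get_obs();print(o['wrist_force'],o['wrist_torque'],o['tool_pos'])
s=snap('wrist','w4'); 
print([px2w(s,u,v) for u,v in((281,187),(281,205),(281,170),(281,242))])"
```

```text
[-1.1394  0.1964  1.0825] [0.1959 0.0209 0.0393] [ 0.4962 -0.1039  0.1053]
[array([ 0.5407, -0.0956,  0.1543]), array([ 0.5332, -0.097 ,  0.1545]), array([ 0.5476, -0.0942,  0.1542]), array([ 0.5103, -0.1015,  0.1356])]
```

Request:
carry_out:
  steps:
    - [[0, 0, 0.002], 0, 1]
    - [[0, 0, 0.004], 0, 1]
    - [[0, 0, 0.006], 0, 1]
    - [[0, 0, 0.008], 0, 1]
    - [[0, 0, 0.009], 0, 1]
    - [[0, 0, 0.01], 0, 1]
    - [[0, 0, 0.01], 0, 1]

```text
time: 9.1
tool_pos: [0.4962, -0.104, 0.096]
ee_rot: [3.141, -0.001, 0.193]
wrist_force: [-2.4, 0.6, 8.3]
width: 0.0196
finger_force: 30.0
```

```bash
python3 -c "
from h import *
o=robot.get_obs();print(o['wrist_force'],o['wrist_torque'],o['tool_pos'])
s=snap('wrist','w5'); 
print([px2w(s,u,v) for u,v in((281,187),(281,205),(281,170),(281,242))])"
```

```text
[-2.3579  0.5732  8.259 ] [0.2634 0.1871 0.0216] [ 0.4962 -0.104   0.096 ]
[array([ 0.5406, -0.0956,  0.1451]), array([ 0.533 , -0.0971,  0.1446]), array([ 0.5476, -0.0942,  0.1453]), array([ 0.5102, -0.1016,  0.1263])]
```

Request:
carry_out:
  steps:
    - [[0, 0, 0.001], 0, 1]
    - [[0, 0, 0.001], 0, 1]
    - [[0, 0, -0.01], 0, 1]
    - [[0, 0, -0.03], 0, 1]
    - [[0, 0, -0.055], 0, 1]
    - [[0, 0, -0.08], 0, 1]
    - [[0, 0, -0.09], 0, 1]
    - [[0, 0, -0.09], 0, 1]

```text
time: 10.15
tool_pos: [0.4958, -0.1039, 0.1843]
ee_rot: [3.141, 0.0, 0.193]
wrist_force: [0.3, 0.3, -2.2]
width: 0.0198
finger_force: 30.0
```

```bash
python3 -c "
from h import *
s=snap('scene','f');px=s['image'][165:205,215:265]
s2=snap('wrist','w6'); 
print([px2w(s2,u,v) for u,v in((281,187),(281,205),(281,170),(281,242),(281,260))])
for v in range(182,196): print(v,[round(float(px2w(s,u,v)[2]),3) for u in range(230,241)])
to((.5349,.3521,.185),11.06)
"
```

```text
[array([ 0.5399, -0.0954,  0.232 ]), array([ 0.5325, -0.0969,  0.2326]), array([ 0.5468, -0.0941,  0.2317]), array([ 0.5093, -0.1014,  0.2132]), array([ 0.5001, -0.1032,  0.2138])]
182 [0.07, 0.072, 0.07, 0.069, 0.069, 0.068, 0.06, 0.058, 0.06, -0.001, -0.001]
183 [0.07, 0.067, 0.071, 0.067, 0.072, 0.071, 0.074, 0.07, 0.076, 0.07, 0.062]
184 [0.068, 0.066, 0.071, 0.073, 0.071, 0.071, 0.072, 0.065, 0.071, 0.072, 0.072]
185 [0.065, 0.065, 0.069, 0.067, 0.068, 0.07, 0.068, 0.072, 0.07, 0.073, 0.075]
186 [0.06, 0.06, 0.063, 0.064, 0.066, 0.064, 0.066, 0.07, 0.067, 0.066, 0.064]
187 [0.065, 0.067, 0.056, 0.088, 0.083, 0.086, 0.087, 0.086, 0.062, 0.063, 0.066]
188 [0.065, 0.061, 0.083, 0.087, 0.082, 0.087, 0.079, 0.081, 0.057, 0.06, 0.061]
189 [0.065, 0.065, 0.087, 0.087, 0.083, 0.082, 0.083, 0.082, 0.069, 0.061, 0.059]
190 [0.062, 0.066, 0.081, 0.084, 0.084, 0.087, 0.085, 0.081, 0.067, 0.067, 0.062]
191 [0.06, 0.067, 0.069, 0.084, 0.075, 0.082, 0.08, 0.077, 0.067, 0.067, 0.07]
192 [0.059, 0.061, 0.062, 0.053, 0.07, 0.069, 0.072, 0.062, 0.063, 0.064, 0.064]
193 [0.065, 0.055, 0.058, 0.063, 0.064, 0.065, 0.063, 0.059, 0.064, 0.057, 0.058]
194 [0.064, 0.06, 0.062, 0.059, 0.063, 0.066, 0.062, 0.062, 0.06, 0.058, 0.062]
195 [0.065, 0.063, 0.069, 0.068, 0.064, 0.061, 0.055, 0.06, 0.062, 0.062, 0.061]
 shift [ 0.1266 -0.4396 -0.0019] roll 0.001 | at [ 0.495  -0.1036  0.1829] yaw 11.07 t 10.25
```

The pin is down, with its top at about 0.085. I'll return the mallet to its rest.

Request:
carry_out:
  steps:
    - [[0.006, -0.02, 0], 0, 1]
    - [[0.018, -0.065, 0], 0, 1]
    - [[0.034, -0.12, 0], 0, 1]
    - [[0.052, -0.18, 0], 0, 1]
    - [[0.069, -0.24, 0], 0, 1]
    - [[0.086, -0.3, 0], 0, 1]
    - [[0.104, -0.36, 0], 0, 1]
    - [[0.118, -0.41, 0], 0, 1]
    - [[0.126, -0.437, 0], 0, 1]
    - [[0.127, -0.44, 0], 0, 1]

```text
time: 11.5
tool_pos: [0.5348, 0.3539, 0.1818]
ee_rot: [3.14, 0.004, 0.196]
wrist_force: [-0.3, -0.6, -1.7]
width: 0.0197
finger_force: 30.0
```

Request:
carry_out:
  steps:
    - [[0, 0, 0], 0, 1]
    - [[0, 0, 0], 0, 1]
    - [[0, 0, 0], 0, 1]

```text
time: 11.88
tool_pos: [0.5362, 0.3512, 0.1848]
ee_rot: [3.141, -0.0, 0.192]
wrist_force: [0.0, -0.3, -1.8]
width: 0.0201
finger_force: 30.0
```

```bash
python3 -c "
from h import *
to((.5349,.3521,.0194),11.06)
s=snap('wrist','w7');cv2.imwrite
print([px2w(s,u,v) for u,v in((281,187),(281,205),(281,170),(281,242),(281,260))])
"
```

```text
shift [-0.0011 -0.0011  0.1654] roll -0.008 | at [0.5362 0.3512 0.1848] yaw 10.98 t 11.88
[array([0.5807, 0.3595, 0.2338]), array([0.5731, 0.358 , 0.2334]), array([0.5876, 0.3608, 0.2336]), array([0.5502, 0.3536, 0.2149]), array([0.5408, 0.3517, 0.215 ])]
```

View pics/w7.png

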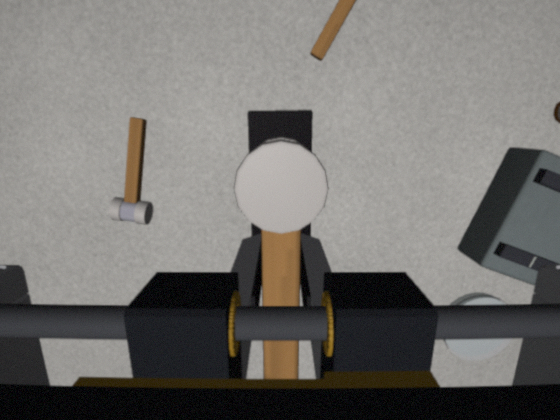

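The view matches the one after the first lift (head at (281,187), over the rest), so I lower it.

Request:
carry_out:
  steps:
    - [[-0.001, -0.001, 0.02], 0, 1]
    - [[-0.001, -0.001, 0.05], 0, 1]
    - [[-0.001, -0.001, 0.085], 0, 1]
    - [[-0.001, -0.001, 0.115], 0, 1]
    - [[-0.001, -0.001, 0.14], 0, 1]
    - [[-0.001, -0.001, 0.155], 0, 1]
    - [[-0.001, -0.001, 0.161], 0, 1]
    - [[-0.001, -0.001, 0.164], 0, 1]
    - [[-0.001, -0.001, 0.166], 0, 1]
    - [[-0.001, -0.001, 0.166], 0, 1]

```text
time: 13.18
tool_pos: [0.5355, 0.3536, 0.0197]
ee_rot: [-3.141, -0.002, 0.193]
wrist_force: [0.8, -0.7, -1.4]
width: 0.0199
finger_force: 30.0
```

Request:
carry_out:
  steps:
    - [[0, 0, 0.0005], 0, 1]
    - [[0, 0, 0.001], 0, 1]

```text
time: 13.42
tool_pos: [0.5356, 0.3536, 0.0193]
ee_rot: [-3.141, -0.002, 0.193]
wrist_force: [-1.2, -1.4, 5.6]
width: 0.0195
finger_force: 30.0
```

Request:
carry_out:
  steps:
    - [[0, 0, 0], 0, 0.4]
    - [[0, 0, 0], 0, 0]
    - [[0, 0, 0], 0, -0.5]
    - [[0, 0, 0], 0, -1]
    - [[0, 0, 0], 0, -1]
    - [[0, 0, 0], 0, -1]
    - [[0, 0, 0], 0, -1]
    - [[0, 0, 0], 0, -1]

```text
time: 14.42
tool_pos: [0.5347, 0.3532, 0.0174]
ee_rot: [3.142, 0.0, 0.193]
wrist_force: [-0.0, -0.2, -0.1]
width: 0.0926
finger_force: 0.0
```

Request:
carry_out:
  steps:
    - [[0, 0, -0.01], 0, -1]
    - [[0, 0, -0.03], 0, -1]
    - [[0, 0, -0.06], 0, -1]
    - [[0, 0, -0.1], 0, -1]
    - [[0, 0, -0.14], 0, -1]
    - [[0, 0, -0.17], 0, -1]
    - [[0, 0, -0.18], 0, -1]
    - [[0, 0, -0.18], 0, -1]

```text
time: 15.42
tool_pos: [0.535, 0.3533, 0.1986]
ee_rot: [-3.141, -0.002, 0.193]
wrist_force: [0.3, -0.4, -0.2]
width: 0.0942
finger_force: 0.0
```

```bash
python3 -c "
from h import *
s=snap('wrist','w8')
print([px2w(s,u,v) for u,v in((279,155),(279,148),(279,162),(277,200),(277,270))])
to((.5,.03,.2),-9.5)
"
```

```text
[array([0.5782, 0.3633, 0.0685]), array([0.5848, 0.3646, 0.0699]), array([0.5717, 0.3621, 0.0697]), array([0.5301, 0.3562, 0.0491]), array([0.451 , 0.341 , 0.0481])]
 shift [-0.0959  0.3104 -0.0029] roll 2.057 | at [0.5345 0.3531 0.1969] yaw 11.07 t 15.47
```

View pics/w8.png

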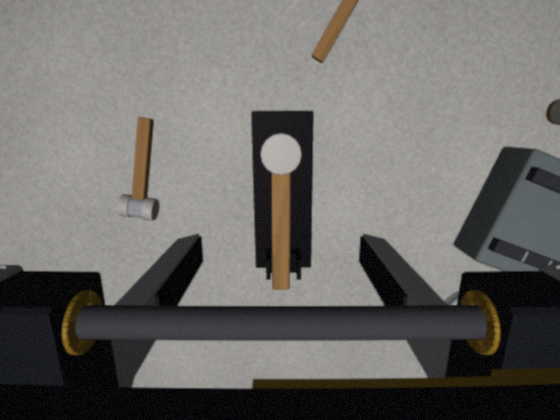

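The mallet is back on its rest and level (head at (281,154)). Next is the tab.

```bash
python3 -c "
from h import *
to((.5575,.0255,.2),-9)
"
```

```text
shift [-0.0403  0.3259 -0.0029] roll 2.007 | at [0.5345 0.3531 0.1969] yaw 11.07 t 15.47
```

Request:
carry_out:
  steps:
    - [[-0.003, 0.02, 0], 0.2, -1]
    - [[-0.008, 0.06, 0], 0.5, -1]
    - [[-0.014, 0.11, 0], 0.8, -1]
    - [[-0.02, 0.16, 0], 1.1, -1]
    - [[-0.027, 0.22, 0], 1.4, -1]
    - [[-0.034, 0.275, -0.002], 1.7, -1]
    - [[-0.039, 0.315, -0.003], 1.9, -1]
    - [[-0.04, 0.326, -0.003], 2.0, -1]
    - [[-0.04, 0.326, -0.003], 2.0, -1]
    - [[-0.04, 0.326, -0.003], 2.0, -1]

```text
time: 16.73
tool_pos: [0.5577, 0.0266, 0.2]
ee_rot: [-3.141, 0.001, -0.154]
wrist_force: [-0.2, -0.0, 0.7]
width: 0.0941
finger_force: 0.0
```

```bash
python3 -c "
from h import *
s=snap('wrist','w9')
to((.5575,.0255,.2),-9)
"
```

```text
shift [-0.0001  0.0013  0.0001] roll 0.018 | at [0.5578 0.0268 0.2001] yaw -8.82 t 16.77
```

View pics/w9.png

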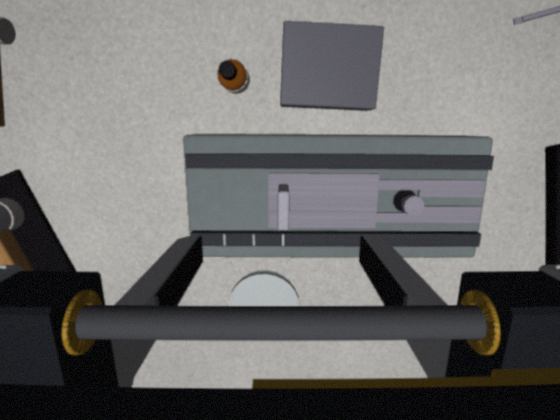

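The tab's top face is at (283,192)–(283,229), the pin head at (412,203), and the rails are parallel to the image rows, so the yaw is right. The pointer is at the shut mark (283,240).

```bash
python3 -c "
from h import *
s=load('w9')
p=px2w(s,283.5,192,.108);q=px2w(s,283.5,229,.108);print(p,q,np.linalg.norm(p-q))
print([px2w(s,283.5,v) for v in(195,205,215,225)],px2w(s,413,203,.085))
r1=px2w(s,190,161,.07);r2=px2w(s,490,162.5,.07);d=r1-r2;print(np.degrees(np.arctan2(d[1],d[0])))
c=(p+q)/2; to((c[0],c[1],.079),-9)
"
```

```text
[0.5725 0.0214 0.108 ] [0.5393 0.0265 0.108 ] 0.03359644193448539
[array([0.5697, 0.0218, 0.1071]), array([0.5612, 0.0231, 0.1086]), array([0.5521, 0.0245, 0.1081]), array([0.5427, 0.026 , 0.1071])] [ 0.5385 -0.0983  0.085 ]
80.96173553971914
 shift [-0.0014  0.0032  0.1211] roll 0.018 | at [0.5578 0.0268 0.2001] yaw -8.82 t 16.77
```

Request:
carry_out:
  steps:
    - [[-0.001, 0.003, 0.02], 0, -1]
    - [[-0.001, 0.003, 0.05], 0, -1]
    - [[-0.001, 0.003, 0.08], 0, -1]
    - [[-0.001, 0.003, 0.105], 0, -1]
    - [[-0.001, 0.003, 0.117], 0, -1]
    - [[-0.001, 0.003, 0.12], 0, -1]
    - [[-0.001, 0.003, 0.12], 0, -1]

```text
time: 17.65
tool_pos: [0.5573, 0.023, 0.0814]
ee_rot: [-3.141, -0.002, -0.155]
wrist_force: [0.7, 0.5, -0.0]
width: 0.094
finger_force: 0.0
```

Request:
carry_out:
  steps:
    - [[0, 0, 0], 0, 1]
    - [[0, 0, 0], 0, 1]
    - [[0, 0, 0], 0, 1]
    - [[0, 0, 0], 0, 1]
    - [[0, 0, 0], 0, 1]
    - [[0, 0, 0], 0, 1]
    - [[0, 0, 0], 0, 1]
    - [[0, 0, 0], 0, 1]
    - [[0, 0, 0], 0, 1]
    - [[0, 0, 0], 0, 1]

```text
time: 18.9
tool_pos: [0.5569, 0.0245, 0.0805]
ee_rot: [-3.138, -0.0, -0.155]
wrist_force: [1.3, 4.5, -1.1]
width: 0.0095
finger_force: 30.0
```

```bash
python3 -c "
from h import *
o=robot.get_obs();print(o['wrist_force'],o['width'],o['finger_force'])
to((.5575,.024,.079),-9)
s=snap('scene','g')
"
```

```text
[ 1.3177  4.529  -1.1368] 0.009490749510710918 29.99980241060257
 shift [0.0007 0.0004 0.0014] roll 0.01 | at [0.5569 0.0245 0.0805] yaw -8.9 t 18.9
```

Request:
carry_out:
  steps:
    - [[0, -0.003, 0], 0, 1]
    - [[0, -0.007, 0], 0, 1]
    - [[0, -0.011, 0], 0, 1]
    - [[0, -0.015, 0], 0, 1]
    - [[0, -0.019, 0], 0, 1]
    - [[0, -0.023, 0], 0, 1]
    - [[0, -0.026, 0], 0, 1]
    - [[0, -0.028, 0], 0, 1]
    - [[0, -0.03, 0], 0, 1]
    - [[0, -0.03, 0], 0, 1]

```text
time: 20.2
tool_pos: [0.5611, 0.051, 0.0804]
ee_rot: [3.138, 0.0, -0.156]
wrist_force: [-1.6, -6.9, 0.0]
width: 0.0095
finger_force: 30.0
```

```bash
python3 -c "
from h import *
o=robot.get_obs();print(o['wrist_force'],o['width'],o['finger_force'],o['tool_pos'])
d=o['tool_pos']-np.array([.5569,.0245,.0805]);print(d, d@[np.sin(np.radians(9)),np.cos(np.radians(9)),0])
# pin height and tab position from scene camera
s=snap('scene','h2');g=load('g')
for q in(g,s):
  P=np.array([px2w(q,u,v) for v in range(170,225) for u in range(215,310)])
  k=P[(np.abs((P[:,:2]-[.538,-.0975])).max(1)<.012)];k=k[k[:,2]>.078];print('pin',len(k),np.median(k[:,2]),k[:,2].max())
b=snap('side','i')['image'];cv2.imwrite('pics/i1.png',cv2.resize(b[140:320,180:320],None,fx=3.3,fy=3.3,interpolation=2)[:,:,::-1])
"
```

```text
[-1.6319 -6.9057  0.025 ] 0.009541905779629567 30.009573698043823 [0.5611 0.051  0.0804]
[ 0.0042  0.0265 -0.0001] 0.026801412887060422
pin 25 0.0841080244913789 0.0889944977828613
pin 25 0.08426165961195836 0.08895036121150729
```

Request:
carry_out:
  steps:
    - [[0, -0.0015, 0], 0, 1]
    - [[0, -0.003, 0], 0, 1]
    - [[0, -0.0035, 0], 0, 1]
    - [[0, -0.0035, 0], 0, 1]
    - [[0, -0.0035, 0], 0, 1]
    - [[0, -0.0035, 0], 0, 1]

```text
time: 21.05
tool_pos: [0.5616, 0.054, 0.0804]
ee_rot: [3.138, 0.0, -0.157]
wrist_force: [-1.3, -8.3, -0.5]
width: 0.0099
finger_force: 30.0
```

```bash
python3 -c "
from h import *
o=robot.get_obs();print(o['wrist_force'],o['width'],o['finger_force'],o['tool_pos'],o['qvel'])
d=o['tool_pos']-np.array([.5569,.0245,.0805]);print(d@[np.sin(np.radians(9)),np.cos(np.radians(9)),0])
a=load('g');s=snap('scene','j');b=load('b');c=snap('side','k')
# shift of the shutter's left edge / tab from before to now
I=np.hstack([cv2.resize(x['image'][170:225,235:320],None,fx=4.6,fy=4.6,interpolation=2) for x in(a,s)])
J=np.hstack([cv2.resize(x['image'][195:275,235:305],None,fx=4.6,fy=4.6,interpolation=2) for x in(b,c)])
J=np.pad(J,((0,0),(0,I.shape[1]-J.shape[1]),(0,0)))
M=np.vstack([I,J])[:600];print(M.shape);cv2.imwrite('pics/m.png',np.ascontiguousarray(M[:,:,::-1]))
"
```

```text
[-1.2646 -8.3378 -0.4599] 0.009895054572406282 30.013066828250885 [0.5616 0.054  0.0804] [ 0.0005 -0.001  -0.0003 -0.0009  0.0002 -0.0002]
0.029833871900195312
(600, 782, 3)
```

Travel agrees both ways: 29.8 mm of tool motion, and 8.4 N against the 8 N expected at half travel. The pin is down and the mallet is at rest, so I'm handing in.

```bash
python3 -c "
from bench import robot
print(robot.close_job())"
```

```text
the job is handed in; nothing more can be done
None
```

I've handed the job in: the pin is fully down, the mallet is back on its rest, and the gripper is holding the shutter at about 30 mm (half travel); the hand-in gave no verdict.

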